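Wedge a freshly gilded table foot off its rests

ROBOT

A 7-joint arm with a two-finger parallel gripper is mounted at the origin on the work surface. World frame = base frame: x ahead of the robot, y to its left, z up, the work surface at z = 0. Lengths are in m, angles in rad, forces in N, time in s.
With the tool pointing down it reaches from about 0.425 to 0.925 m from the base axis. Payload 6.8 kg.
Tool frame: the origin (TCP) lies at the very end of the fingers, on their centre line; the grasp point (between the pads) lies 19 mm behind it; z points along the fingers, y is the line along which they close (so a half turn about z gives the same grasp; the last joint's range is limited). The gripper opens to 85 mm and grips with 20 to 120 N. Pads are 22 mm wide; open, the fingers measure 114 mm over their backs; the gripper's body (76 mm by 85 mm) begins 54 mm behind the grasp point. The pads swing forward as they close: fully open they stand 13 mm farther back than shut.
Start: joints at [-1.27, 0.477, 0.022, 1.555, -0.011, 1.109, -0.083], TCP at [0.268, 0.619, 0.231] pointing down, gripper open.
Joint ranges: [-2.96, 2.96], [-0.34, 2.1], [-1.41, 1.46], [0.24, 2.44], [-1.37, 4.51], [0.17, 1.92], [-2.96, 2.96]. Speed limits (rad/s): [2.39, 2.39, 3.14, 3.14, 3.14, 3.14, 3.14].

INTERFACE

Orientations are given as a unit quaternion [w, x, y, z].
In Python, from station import telemetry, viewer, job, search_frame, cut_out gives the robot as it stands. The module is installed in compiled form; this text tells all that it offers.
- The arm moves only by the shell command python3 -m crank 'ROWS' [FORCE]. ROWS is JSON, a list of rows, each an object with "delta_rot": the turn, a rotation vector about the tool's x, y, z in degrees, a list of three; "xyz": the shift along the tool's x, y, z in m, a list of three; "fingers": the gripper command: -1 is fully open, 1 is shut, values between are in proportion. In form: [{"delta_rot": [ax, ay, az], "xyz": [dx, dy, dz], "fingers": fingers}, ...]. A call has 1 to 10 rows; each row is the pose to reach, as a shift and turn from the pose commanded when the call began, along the tool's axes at that moment; what a row does not reach only later rows make up. A row lasts 1/10 s, in which the tool goes at most 50 mm and 8.59 degrees, less where a joint would pass 70% of its speed; a pose out of reach is approached as far as the arm can. A call with a gripper value outside its range is refused whole. The fingers move at their own pace and stop on an object; FORCE is the grip in N (left out, the last holds). Time passes only in rows, so rows that repeat a pose let the fingers close. It gives the time, the measured TCP pose, the force, the opening and the grip force at its end, in the units of the state.
- telemetry.get_obs(): the state, without advancing time (a new reading comes with each control period).
- viewer.read_camera(name): name is "scene" or "top"; returns a dict with "img" (400x640x3 uint8, red, green, blue), "fx", "fy", "cx", "cy" (pixels), "origin" and "rotation" of the camera in the world. Camera axes: x right, y up, looking along -z (the intrinsics and any distortion apply to the point x, -y, -z); pixel columns grow to the right and rows downward; lengths in m; the calibration is good to about 2 mm. A picture is of the moment at which its call begins. There is no depth.
- job.hand_in(): hands the job in; it is judged then, once.
Trained networks look in the newest picture that a camera, given by its name, has taken for a name from the list of things; names that differ only in an ending like _2 or _b are one class to them, and where a whole thing is asked for, a point or a joint stands for the part that bears it (a point fixed in the world has none). Each returns a list of dicts, best first, with "score" (0 to 1); they miss things now and then, are a little off and sometimes report something else, mostly with a low value. They report only what shows in the picture. A call takes as long as a camera call.
- search_frame(camera, thing): "pixel" ([column, row] in pixels, amid what is visible of it).
- cut_out(camera, thing): "pixels" (400x640 bool, what is visible of it) and "pixel" ([column, row] in pixels, amid what is visible of it).
The state is a dict: "t": time; "q": joint angles; "joint_vel": joint speeds; "joint_torque": joint torques, N m; "eef_pos": TCP position; "tool_rot": TCP orientation; "contact_force": force on the tool from outside, world axes, zero at the start; "torque": the same for the moment, N m; "gripper_width": opening from 0.0 (shut) to 1.0 (fully open); "grasp_force": force on a finger pad.
Only numpy, scipy, OpenCV 4.12 (cv2) and the standard library are available. Lean on these libraries where they do the work, as an engineer would, in place of code of your own. Each camera call takes 0.05 s, during which the arm holds its last target. There are 200 camera calls.

TASK

Pick up the mallet and use its head to knock the red sprung bench dog down flush with the setting board, then put the mallet back down on the bench, off the board. Then take the wedge by its blue heel, slide it flat on the board over the sunken dog and under the gilded table foot, between the two rests, until the toe has just lifted about 5 mm off the rests (never more than 14 mm), and finish still holding the wedge there, with the foot riding on it. Touch the dog with nothing but the mallet until it is down, touch the foot with nothing but the wedge, and leave everything else on the bench where it is.

Things in the scene. Friction and masses are not known exactly. Their poses are not given: they have to be found in the camera images.
- board: Plywood setting board fixed to the bench, 340 (x) x 130 (y) x 12 mm thick; origin at the centre of its underside, on the bench. Its +x axis runs from the open end to the end where the foot is hinged: the wedge is pushed along +x on its centre line (y = 0). On it, between x = 40 and 110 mm, two dark rests 10 mm high, 14 mm wide, centred at y = -29 and +29 mm, leave a lane 44 mm wide between them. Hinge cheeks of the foot, 62 mm high, at x = 150 mm.
- dog_top (a point): Centre of the flat top of the red bench dog, an upright pin 22 mm in diameter on the board's centre line at board x = -45 mm, 75 mm before the toe of the foot. It stands 14 to 20 mm proud of the board at the start and would block the wedge.
- dog (a joint): How far the red dog has gone down, in m, from standing 20 mm proud: 0 = 20 mm proud, 0.020 = flush with the board (its stop). Pushing it takes 5 to 6 N; it stays where it is left (spring catch).
- toe (a point): Middle of the lowest line of the gilded toe roll (20 mm in diameter, 84 mm long across the board): at board x = 30 mm, and 10 mm above the board's top when the foot lies on its rests. The black and gold foot is about 84 mm wide and runs from the toe to its hinge at board x = 150 mm; its top is less than 75 mm above the board, and less than 55 mm within 50 mm of the toe.
- foot (a joint): Hinge angle of the foot in rad: 0 = lying on the rests, positive = toe raised. The toe is 120 mm from the hinge, so 5 mm of lift = 0.042. It falls back by its own weight (about 5 N at the toe).
- wedge_grip (a point): Grip point inside the blue heel block of the loose wooden wedge, 30 mm above the wedge's underside. Heel: 28 (x) x 30 (y) x 50 mm high, this point at its middle in x and y. The ramp points along +x of this frame: it begins at x = 14 mm, 26 mm thick, and falls evenly to 4 mm at the tip at x = 124 mm (slope 1 in 5); 30 mm wide. It lies flat on the bench (z up). Mass about 0.15 kg.
- wedge_tip (a point): Thin end of the wedge at its underside, on its centre line, 124 mm ahead of the grip point.
- mallet_grip (a point): Grip point in the dark handle of the joiner's mallet, close behind the head, at mid height of the handle, 32 mm above the face on which the mallet stands. The mallet stands on one striking face with the handle level; +x of this frame points along the handle to the head, z up. Handle 20 mm wide (y), 24 mm high, from x = -83 mm to the head; head 46 (x) x 50 (y) x 64 mm (z), centred at x = +50 mm, same height. Mass about 0.26 kg, most of it in the head.
- mallet_face (a point): Centre of the mallet head's lower striking face, 50 mm ahead of the grip point and 32 mm below it.
- size_jar: Bystander: amber glass jar with brass cap, 64 mm in diameter, 85 mm high; origin at the centre of its underside.
- wax_tin: Bystander: green tin, 80 mm in diameter, 50 mm high; origin at the centre of its underside.
- water_cup: Bystander: white cup, 68 mm in diameter, 75 mm high; origin at the centre of its underside.
- sanding_block: Bystander: red sanding block 100 x 60 x 30 mm; origin at the centre of its underside.
- tape_roll: Bystander: blue tape roll lying flat, 90 mm in diameter, 25 mm high; origin at the centre of its underside.
- brush: Bystander: paint brush about 200 mm long lying on the bench.

How it is judged:
By the outcome, as a careful person would: the job done as asked, in the order asked, and still so for the second after the job is handed in, while the arm keeps its last pose, push and grip.
It also fails if it takes over 67 s, if anything falls off the work surface, if the arm or the gripper's body presses on something with over 40 N, if the wrist force passes 120 N, or if a joint passes its speed limit or range.

## Working session

There is one attempt and no reset: what is moved stays moved. The work goes in short steps, Python scripts to look and compute and a shell command to move; the robot and the scene stay as the last step left them, time stands still between calls to the robot, and variables do not carry over. Pictures are saved under pics/ and viewed, at most 13 in all, crops included, and the job is handed in when it is done.

```bash
mkdir -p pics
cat > h.py <<'E'
import numpy as np, cv2
from scipy.spatial.transform import Rotation as R
from station import telemetry, viewer, job, search_frame, cut_out
def cam(n):
    c=viewer.read_camera(n); return c
def ray(c,p):
    d=np.array([(p[0]-c['cx'])/c['fx'],-(p[1]-c['cy'])/c['fy'],-1.0]); 
    return np.array(c['origin']),np.array(c['rotation']).reshape(3,3)@d
def atz(c,p,z):
    o,d=ray(c,p); return o+d*(z-o[2])/d[2]
def proj(c,X):
    v=np.array(c['rotation']).reshape(3,3).T@(np.array(X)-c['origin']); return np.array([c['cx']+c['fx']*v[0]/-v[2],c['cy']-c['fy']*v[1]/-v[2]])
def two(c1,p1,c2,p2):
    o1,d1=ray(c1,p1);o2,d2=ray(c2,p2)
    A=np.stack([d1,-d2],1);s=np.linalg.lstsq(A,o2-o1,rcond=None)[0]
    a=o1+d1*s[0];b=o2+d2*s[1];return (a+b)/2,np.linalg.norm(a-b)
E
python3 - <<'E'
from h import *
C={n:cam(n) for n in('scene','top')}
for n in C:
    cv2.imwrite(f'pics/{n}0.png',C[n]['img'][...,::-1]); print({k:v for k,v in C[n].items() if k!='img'})
for t in ['board','dog_top','toe','foot','wedge_grip','wedge_tip','mallet_grip','mallet_face','size_jar','wax_tin','water_cup','sanding_block','tape_roll','brush']:
    s=search_frame('scene',t)[:2];u=search_frame('top',t)[:2]
    print(t,[(np.round(x['pixel'],1).tolist(),round(x['score'],2)) for x in s],[(np.round(x['pixel'],1).tolist(),round(x['score'],2)) for x in u], two(C['scene'],s[0]['pixel'],C['top'],u[0]['pixel']) if s and u else '')
print(telemetry.get_obs())
E
```

```text
{'fx': 509.7006527357503, 'fy': 509.7006527357503, 'cx': 317.2038036420477, 'cy': 197.38172146244938, 'origin': array([1.27878097, 0.53403378, 1.12128668]), 'rotation': array([0.45033944, 0.16033003, 0.29895133, 0.82590361])}
{'fx': 441.60827645818955, 'fy': 441.60827645818955, 'cx': 318.67002299639194, 'cy': 198.89610129399392, 'origin': array([0.37092211, 0.06907577, 1.26419479]), 'rotation': array([-0.70265114, -0.04340792,  0.05127522,  0.70835583])}Traceback (most recent call last):
  File "<stdin>", line 7, in <module>
  File "h.py", line 14, in two
    o1,d1=ray(c1,p1);o2,d2=ray(c2,p2)
          ~~~^^^^^^^
  File "h.py", line 8, in ray
    return np.array(c['origin']),np.array(c['rotation']).reshape(3,3)@d
                                 ~~~~~~~~~~~~~~~~~~~~~~~~~~~~~~~^^^^^
ValueError: cannot reshape array of size 4 into shape (3,3)
```

```bash
sed -i "s/np.array(c\['rotation'\]).reshape(3,3)/R.from_quat(c['rotation'],scalar_first=True).as_matrix()/" h.py
python3 - <<'E'
from h import *
C={n:cam(n) for n in('scene','top')}
for n in C: cv2.imwrite(f'pics/{n}0.png',C[n]['img'][...,::-1])
for t in ['board','dog_top','toe','foot','wedge_grip','wedge_tip','mallet_grip','mallet_face','size_jar','wax_tin','water_cup','sanding_block','tape_roll','brush']:
    s=search_frame('scene',t)[:2];u=search_frame('top',t)[:2]
    print(t,[(np.round(x['pixel'],1).tolist(),round(x['score'],2)) for x in s],[(np.round(x['pixel'],1).tolist(),round(x['score'],2)) for x in u], two(C['scene'],s[0]['pixel'],C['top'],u[0]['pixel']) if s and u else '')
print(telemetry.get_obs())
E
```

```text
board [([306.3, 211.0], 0.95)] [([333.1, 194.5], 0.7), ([302.5, 183.8], 0.37)] (array([ 0.55317701,  0.0162679 , -0.01189581]), np.float64(0.010019261145687186))
dog_top [([286.9, 193.0], 0.42)] [([353.4, 193.9], 0.63)] (array([ 0.55130797, -0.0439261 ,  0.02561533]), np.float64(0.000460953492761892))
toe [([319.8, 217.6], 0.62), ([280.4, 134.8], 0.32)] [([306.1, 182.1], 0.67)] (array([0.58409021, 0.08865053, 0.04128264]), np.float64(0.002129365125581971))
foot [([318.5, 216.7], 0.61), ([331.3, 281.4], 0.17)] [([305.6, 184.8], 0.87)] (array([0.57912783, 0.08639784, 0.0374972 ]), np.float64(0.01070505285688677))
wedge_grip [([445.2, 247.6], 0.58), ([305.5, 212.4], 0.56)] [([195.3, 226.2], 0.77), ([333.9, 191.3], 0.5)] (array([0.46548924, 0.40467103, 0.00454254]), np.float64(0.0030789095643362747))
wedge_tip [([444.1, 249.1], 0.82), ([288.8, 192.0], 0.7)] [([192.7, 225.5], 0.58), ([386.3, 120.7], 0.26)] (array([0.46930027, 0.40792188, 0.00509212]), np.float64(0.011714236419104972))
mallet_grip [([226.3, 131.8], 0.56), ([444.8, 250.2], 0.56)] [([463.6, 223.4], 0.74)] (array([ 0.46093895
[... 1221 characters left out ...]
9,  0.02241429,  1.5553821 , -0.01152881,
        1.10929503, -0.08308524]), 'joint_vel': array([-7.75668692e-04,  5.54446028e-04, -1.46466213e-03,  7.54966628e-04,
       -9.33468917e-05,  1.72311957e-03,  9.95774497e-05]), 'joint_torque': array([-3.81428674e-05, -5.96315110e+01,  1.60605703e+00, -2.81543505e+01,
        1.23347816e-02,  1.71447638e-03, -1.03377718e-05]), 'eef_pos': array([0.2683252 , 0.61940698, 0.23132877]), 'tool_rot': array([-1.26774716e-05,  2.02997145e-01,  9.79179329e-01,  3.36370586e-05]), 'contact_force': array([-0.49959112, -0.57232199,  0.16713312]), 'torque': array([-0.03487453,  0.02816974, -0.04337361]), 'grasp_force': 0.0, 'gripper_width': 1.0033555143430317}
```

View pics/scene0.png

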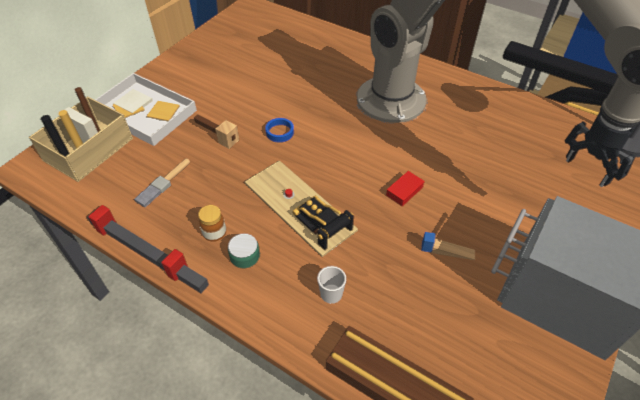

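View pics/top0.png

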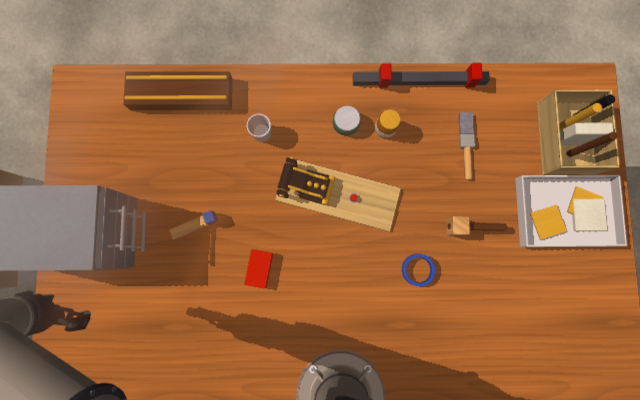

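```bash
cat > fit.py <<'E'
from h import *
from scipy.optimize import minimize
def box(x0,x1,y0,y1,z0,z1): return np.array([[x,y,z] for x in(x0,x1) for y in(y0,y1) for z in(z0,z1)])
WEDGE=[box(-14,14,-15,15,0,50),np.array([[14,s*15,z] for s in(1,-1) for z in(0,26)]+[[124,s*15,z] for s in(1,-1) for z in(0,4)])]
MAL=[box(-83,27,-10,10,20,44),box(27,73,-25,25,0,64)]
BOARD=[box(-170,170,-65,65,0,12)]
S=4
def render(c,parts,p,z0=0):
    m=np.zeros((400*S,640*S),np.uint8);a=p[2];Rz=np.array([[np.cos(a),-np.sin(a),0],[np.sin(a),np.cos(a),0],[0,0,1]])
    for P in parts:
        uv=np.array([proj(c,Rz@(v/1000)+[p[0],p[1],z0]) for v in P])
        h=cv2.convexHull(((uv+.5)*S).astype(np.float32)).astype(np.int32); cv2.fillConvexPoly(m,h,255)
    return cv2.resize(m,(640,400),interpolation=cv2.INTER_AREA).astype(float)/255
def fit(C,M,parts,p0,z0=0,ign=None,sc=(.01,.01,.15)):
    def cost(p):
        e=0
        for n in M:
            r=render(C[n],parts,p,z0); d=np.abs(r-M[n])
            if ign is not None: d=d*(~ign[n])
            e+=d.sum()
        return e
    sc=np.array(sc);best=None
    for k in range(2):
        x0=p0 if best is None else best.x
        s=np.array([x0]+[x0+sc[i]*np.eye(3)[i]/(1+2*k) for i in range(3)])
        best=minimize(cost,x0,method='Nelder-Mead',options=dict(initial_simplex=s,xatol=1e-4,fatol=.02))
    return best.x,best.fun
def mask(n,t,near,rad=60):
    o=[x for x in cut_out(n,t) if np.hypot(*(np.array(x['pixel'])-near))<rad]
    return o[0]['pixels'] if o else np.zeros((400,640),bool)
def ov(c,parts,p,img,z0=0):
    r=(render(c,parts,p,z0)>.5).astype(np.uint8);k=cv2.findContours(r,cv2.RETR_EXTERNAL,cv2.CHAIN_APPROX_NONE)[0]
    cv2.drawContours(img,k,-1,(255,0,255),1)
E
python3 - <<'E'
from fit import *
C={n:cam(n) for n in('scene','top')}
near={'w':{'scene':(445,248),'top':(195,226)},'m':{'scene':(222,130),'top':(472,227)},'b':{'scene':(306,211),'top':(335,194)}}
M={}
for k,t in(('w','wedge_grip'),('m','mallet_grip'),('b','board')): M[k]={n:mask(n,t,near[k][n]) for n in C}; print(k,[M[k][n].sum() for n in C])
ig={n:cv2.dilate((mask(n,'foot',near['b'][n])|mask(n,'dog_top',near['b'][n])).astype(np.uint8),np.ones((5,5)))>0 for n in C}
tiles=[]
def at(p,z): return atz(C['top'],p,z)
P={}
for k,parts,a,b,z in(('w',WEDGE,(209,217),(172,234),.01),('m',MAL,(480,228),(459,226),.03),('b',BOARD,(398,206),(280,177),.01)):
    A,B=at(a,z),at(b,z);yaw=np.arctan2(B[1]-A[1],B[0]-A[0])
    if k=='b':A=(A+B)/2
    p0=np.array([A[0],A[1],yaw])
    for w in (('scene','top'),('scene',),('top',)):
        p,f=fit(C,{n:M[k][n] for n in w},parts,p0,ign=ig if k=='b' else None); print(k,w,np.round(p,4),round(f,1))
        if len(w)==2:P[k]=p
    for n in C:
        big=cv2.resize(C[n]['img'][...,::-1],None,fx=1,fy=1).copy()
        raw=big.copy();ov(C[n],parts,P[k],big)
        u,v=map(int,near[k][n]);h=66 if k=='b' else 45
        for im in(raw,big): tiles.append(cv2.resize(im[v-h:v+h,u-h:u+h],(198,198),interpolation=cv2.INTER_NEAREST))
np.save('P.npy',P)
g=np.vstack([np.hstack(tiles[i:i+4]) for i in(0,4,8)]);cv2.imwrite('pics/fit.png',g)
E
```

```text
w [np.int64(762), np.int64(0)]
m [np.int64(701), np.int64(706)]
b [np.int64(4736), np.int64(5549)]
w ('scene', 'top') [0.49   0.3625 1.9508] 656.5
w ('scene',) [0.4896 0.3614 1.9425] 59.8
w ('top',) [0.5085 0.3838 1.1147] 520.4
m ('scene', 'top') [ 0.4587 -0.3842  1.53  ] 152.1
m ('scene',) [ 0.4592 -0.3818  1.4815] 54.9
m ('top',) [ 0.4586 -0.3853  1.5394] 78.9
b ('scene', 'top') [ 0.5558 -0.0013  1.2986] 270.3
b ('scene',) [ 0.556  -0.0018  1.3038] 135.1
b ('top',) [ 0.5553 -0.0018  1.2963] 128.1
```

View pics/fit.png

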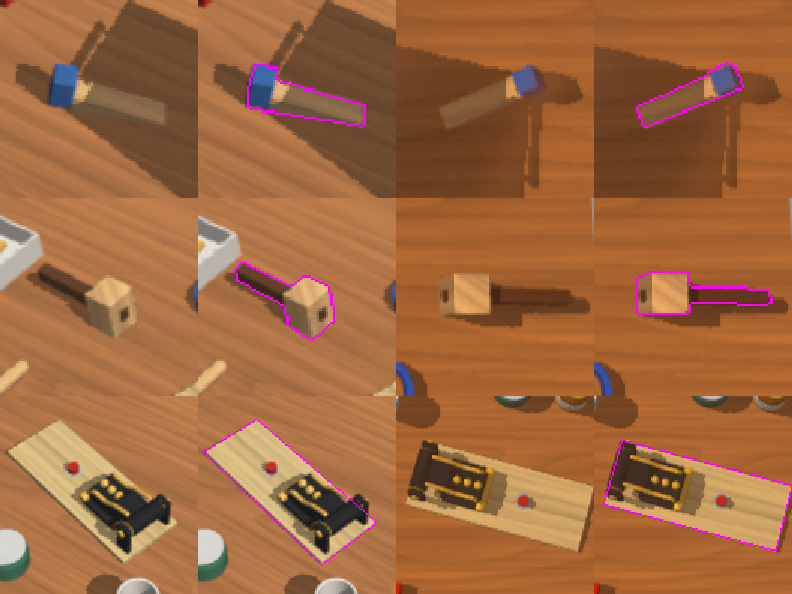

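```bash
cat > go.py <<'E'
import sys
from h import *
def rel(t,pos=None,q=None):
    o=telemetry.get_obs(); Rt=R.from_quat(o['tool_rot'],scalar_first=True)
    x,y,z,w=t; w=np.radians(w)
    ty=np.array([np.cos(w),np.sin(w),0]);tz=np.array([0,0,-1.]);tx=np.cross(ty,tz)
    Rn=R.from_matrix(np.stack([tx,ty,tz],1))
    return np.round(Rt.inv().apply(np.array([x,y,z])-o['eef_pos']),4).tolist(),np.round((Rt.inv()*Rn).as_rotvec(degrees=True),2).tolist()
if __name__=='__main__':
    for a in sys.argv[1:]:print(*rel(list(map(float,a.split(',')))))
    o=telemetry.get_obs();print(round(o['t'],2),np.round(o['eef_pos'],4),np.round(o['contact_force'],1),round(o['gripper_width'],3),o['grasp_force'])
E
python3 go.py 0.268,0.40,0.24,66.6
python3 - <<'E'
from fit import *
P=np.load('P.npy',allow_pickle=True).item()
C={n:cam(n) for n in('scene','top')}
b=P['b'];u=np.array([np.cos(b[2]),np.sin(b[2])])
for n in C:
    red=cut_out(n,'dog_top')[0]['pixels'];v,w=np.where(red)
    print(n,'dog mask centre',w.mean(),v.mean(),w.size,'pred z12,28',[proj(C[n],[*(b[:2]-.045*u),z]).round(1) for z in(.012,.022,.028)])
print(two(C['scene'],(510,240),C['top'],(137,228)), u)
E
```

```text
[-0.087, -0.2014, -0.0087] [0.0, -0.0, -0.02]
2.3 [0.2683 0.6194 0.2313] [ 0.4 -0.1  0.6] 1.002 0.0
scene dog mask centre 288.9387755102041 192.69387755102042 49 pred z12,28 [array([288.4, 194.3]), array([288.2, 192. ]), array([288.1, 190.6])]
top dog mask centre 352.8837209302326 196.88372093023256 43 pred z12,28 [array([353.2, 197.2]), array([353.5, 196.8]), array([353.7, 196.5])]
(array([0.45051505, 0.53194241, 0.11920677]), np.float64(0.013146757830366753)) [0.26889133 0.96317052]
```

```bash
python3 -m crank '[{"delta_rot":[0,0,0],"xyz":[-0.087,-0.2,-0.02],"fingers":-1},{"delta_rot":[0,0,0],"xyz":[-0.087,-0.2,-0.02],"fingers":-1},{"delta_rot":[0,0,0],"xyz":[-0.087,-0.2,-0.02],"fingers":-1},{"delta_rot":[0,0,0],"xyz":[-0.087,-0.2,-0.02],"fingers":-1},{"delta_rot":[0,0,0],"xyz":[-0.087,-0.2,-0.02],"fingers":-1}]'; python3 go.py 0.50,0.05,0.24,30 0.48,-0.30,0.24,-2.3
```

```text
t: 3.0
eef_pos: [0.2693, 0.3966, 0.2516]
tool_rot: [0.0, 0.205, 0.979, -0.001]
contact_force: [0.1, 0.4, -0.3]
gripper_width: 1.0
grasp_force: 0.0
[-0.3503, -0.225, 0.012] [-0.06, 0.05, 36.37]
[-0.4723, -0.5537, 0.0125] [-0.04, 0.07, 68.67]
3.0 [0.2693 0.3966 0.2516] [ 0.1  0.4 -0.3] 1.0 0.0
```

```bash
python3 -m crank '[{"delta_rot":[0,0,36],"xyz":[-0.35,-0.225,0.01],"fingers":-1},{"delta_rot":[0,0,36],"xyz":[-0.35,-0.225,0.01],"fingers":-1},{"delta_rot":[0,0,36],"xyz":[-0.35,-0.225,0.01],"fingers":-1},{"delta_rot":[0,0,36],"xyz":[-0.35,-0.225,0.01],"fingers":-1},{"delta_rot":[0,0,36],"xyz":[-0.35,-0.225,0.01],"fingers":-1},{"delta_rot":[0,0,36],"xyz":[-0.35,-0.225,0.01],"fingers":-1},{"delta_rot":[0,0,36],"xyz":[-0.35,-0.225,0.01],"fingers":-1},{"delta_rot":[0,0,36],"xyz":[-0.35,-0.225,0.01],"fingers":-1},{"delta_rot":[0,0,36],"xyz":[-0.35,-0.225,0.01],"fingers":-1},{"delta_rot":[0,0,36],"xyz":[-0.35,-0.225,0.01],"fingers":-1}]'; python3 go.py 0.459,-0.384,0.14,-2.3
```

```text
t: 4.0
eef_pos: [0.5015, 0.0526, 0.2415]
tool_rot: [0.001, 0.498, 0.867, -0.0]
contact_force: [0.5, 0.3, 1.1]
gripper_width: 1.001
grasp_force: 0.0
[-0.3556, -0.2568, 0.1019] [0.04, 0.07, 32.55]
4.0 [0.5015 0.0526 0.2415] [0.5 0.3 1.1] 1.001 0.0
```

```bash
python3 -m crank '[{"delta_rot":[0,0,32.5],"xyz":[-0.356,-0.257,0.102],"fingers":-1},{"delta_rot":[0,0,32.5],"xyz":[-0.356,-0.257,0.102],"fingers":-1},{"delta_rot":[0,0,32.5],"xyz":[-0.356,-0.257,0.102],"fingers":-1},{"delta_rot":[0,0,32.5],"xyz":[-0.356,-0.257,0.102],"fingers":-1},{"delta_rot":[0,0,32.5],"xyz":[-0.356,-0.257,0.102],"fingers":-1},{"delta_rot":[0,0,32.5],"xyz":[-0.356,-0.257,0.102],"fingers":-1},{"delta_rot":[0,0,32.5],"xyz":[-0.356,-0.257,0.102],"fingers":-1},{"delta_rot":[0,0,32.5],"xyz":[-0.356,-0.257,0.102],"fingers":-1},{"delta_rot":[0,0,32.5],"xyz":[-0.356,-0.257,0.102],"fingers":-1},{"delta_rot":[0,0,32.5],"xyz":[-0.356,-0.257,0.102],"fingers":-1}]'; python3 go.py 0.459,-0.384,0.014,-2.3
python3 - <<'E'
from fit import *
C={n:cam(n) for n in('scene','top')}
t=[]
for n,(u,v) in(('scene',(222,120)),('top',(472,220))): t.append(cv2.resize(C[n]['img'][v-60:v+60,u-60:u+60,::-1],(400,400),interpolation=cv2.INTER_CUBIC))
cv2.imwrite('pics/hov.png',np.hstack(t))
E
```

```text
t: 5.0
eef_pos: [0.4572, -0.3873, 0.1384]
tool_rot: [0.0, 0.722, 0.692, -0.002]
contact_force: [-2.0, -0.0, 0.6]
gripper_width: 0.994
grasp_force: 0.0
[0.0037, 0.0019, 0.1244] [-0.11, 0.18, -0.07]
5.0 [ 0.4572 -0.3873  0.1384] [-2.  -0.   0.6] 0.994 0.0
```

View pics/hov.png

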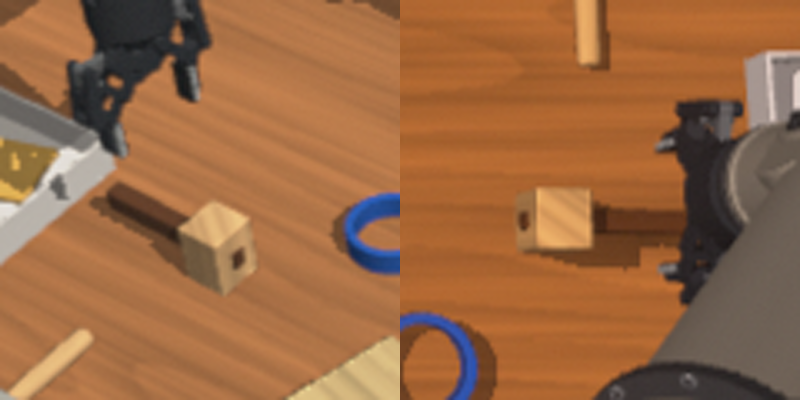

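Run:
```python
from fit import *
C={n:cam(n) for n in('scene','top')}
for n,(u,v) in(('scene',(222,120)),('top',(472,220))):
  for X in([.457,-.387,.138],[.4987,-.389,.151],[.4153,-.385,.151],[.459,-.384,.032]):
    p=proj(C[n],X);print(n,p.round(1),((p-[u-60,v-60])/.3).round())
```

```text
scene [208.8 100.7] [156. 136.]
scene [198.1 104.8] [120. 149.]
scene [217.7  90. ] [186. 100.]
scene [214.8 127.9] [176. 226.]
top [491.5 223. ] [265. 210.]
top [493.3 206.3] [271. 154.]
top [493.8 239.1] [273. 264.]
top [475.3 225.3] [211. 218.]
```

```bash
python3 -m crank '[{"delta_rot":[0,0,0],"xyz":[0.004,0.002,0.05],"fingers":-1},{"delta_rot":[0,0,0],"xyz":[0.004,0.002,0.1],"fingers":-1},{"delta_rot":[0,0,0],"xyz":[0.004,0.002,0.125],"fingers":-1},{"delta_rot":[0,0,0],"xyz":[0.004,0.002,0.125],"fingers":-1},{"delta_rot":[0,0,0],"xyz":[0.004,0.002,0.125],"fingers":1},{"delta_rot":[0,0,0],"xyz":[0.004,0.002,0.125],"fingers":1},{"delta_rot":[0,0,0],"xyz":[0.004,0.002,0.125],"fingers":1},{"delta_rot":[0,0,0],"xyz":[0.004,0.002,0.125],"fingers":1},{"delta_rot":[0,0,0],"xyz":[0.004,0.002,0.125],"fingers":1},{"delta_rot":[0,0,0],"xyz":[0.004,0.002,0.125],"fingers":1}]' 100; python3 go.py 0.459,-0.384,0.15,-2.3
```

```text
t: 6.2
eef_pos: [0.4623, -0.3782, 0.0157]
tool_rot: [0.0, 0.719, 0.695, 0.0]
contact_force: [-2.5, 0.7, 10.0]
gripper_width: 0.221
grasp_force: 93.8
[-0.0059, -0.003, -0.1343] [0.05, 0.01, 0.34]
6.2 [ 0.4623 -0.3782  0.0157] [-2.5  0.7 10. ] 0.221 93.76800566911697
```

```bash
python3 -m crank '[{"delta_rot":[0,0,0],"xyz":[0,0,-0.05],"fingers":1},{"delta_rot":[0,0,0],"xyz":[0,0,-0.1],"fingers":1},{"delta_rot":[0,0,0],"xyz":[0,0,-0.1],"fingers":1}]'; python3 go.py 0.5313,-0.089,0.11,-15.6
```

```text
t: 6.5
eef_pos: [0.4652, -0.381, 0.1206]
tool_rot: [0.005, 0.719, 0.695, 0.001]
contact_force: [0.7, -2.7, -2.7]
gripper_width: 0.215
grasp_force: 101.4
[0.2941, 0.0559, 0.0094] [0.58, 0.27, 13.62]
6.5 [ 0.4652 -0.381   0.1206] [ 0.7 -2.7 -2.7] 0.215 101.41992330551147
```

```bash
python3 -m crank '[{"delta_rot":[0.5,0.3,13.6],"xyz":[0.294,0.056,0.01],"fingers":1},{"delta_rot":[0.5,0.3,13.6],"xyz":[0.294,0.056,0.01],"fingers":1},{"delta_rot":[0.5,0.3,13.6],"xyz":[0.294,0.056,0.01],"fingers":1},{"delta_rot":[0.5,0.3,13.6],"xyz":[0.294,0.056,0.01],"fingers":1},{"delta_rot":[0.5,0.3,13.6],"xyz":[0.294,0.056,0.01],"fingers":1},{"delta_rot":[0.5,0.3,13.6],"xyz":[0.294,0.056,0.01],"fingers":1},{"delta_rot":[0.5,0.3,13.6],"xyz":[0.294,0.056,0.01],"fingers":1},{"delta_rot":[0.5,0.3,13.6],"xyz":[0.294,0.056,0.01],"fingers":1}]'
cat > look.py <<'E'
from fit import *
import sys
# overlay mallet assumed at offset from TCP, tile views
off=float(sys.argv[1]);out=sys.argv[2]
C={n:cam(n) for n in('scene','top')}
o=telemetry.get_obs();ty=R.from_quat(o['tool_rot'],scalar_first=True).apply([0,1,0]);yaw=np.arctan2(ty[1],ty[0])+np.pi/2
p=np.array([*(o['eef_pos'][:2]+off*np.array([np.cos(yaw),np.sin(yaw)])),yaw]);z0=o['eef_pos'][2]-.0157
print(p,z0,'face',p[:2]+.05*np.array([np.cos(yaw),np.sin(yaw)]))
t=[]
for n,(u,v) in(('scene',(285,180)),('top',(350,200))):
    im=C[n]['img'][...,::-1].copy();r=(render(C[n],MAL[1:],p,z0)>.5).astype(np.uint8)
    big=cv2.resize(im[v-60:v+60,u-60:u+60],(400,400),interpolation=cv2.INTER_CUBIC)
    k=cv2.findContours(cv2.resize(r[v-60:v+60,u-60:u+60],(400,400)),cv2.RETR_EXTERNAL,cv2.CHAIN_APPROX_NONE)[0];cv2.drawContours(big,k,-1,(255,0,255),1);t.append(big)
cv2.imwrite(out,np.hstack(t))
E
python3 look.py -0.005 pics/m1.png; python3 go.py 0.5313,-0.089,0.11,-15.6
```

```text
t: 7.3
eef_pos: [0.528, -0.0838, 0.1037]
tool_rot: [-0.005, 0.795, 0.607, -0.001]
contact_force: [-0.5, -1.0, -2.3]
gripper_width: 0.216
grasp_force: 101.2
[ 0.52617362 -0.0917108   1.29835151] 0.08843433833601833 face [ 0.53962797 -0.043555  ]
[-0.001, 0.0042, -0.0059] [-0.55, -0.19, -0.01]
7.4 [ 0.5275 -0.0869  0.1041] [-0.3 -0.8 -3.3] 0.219 101.17234468460083
```

View pics/m1.png

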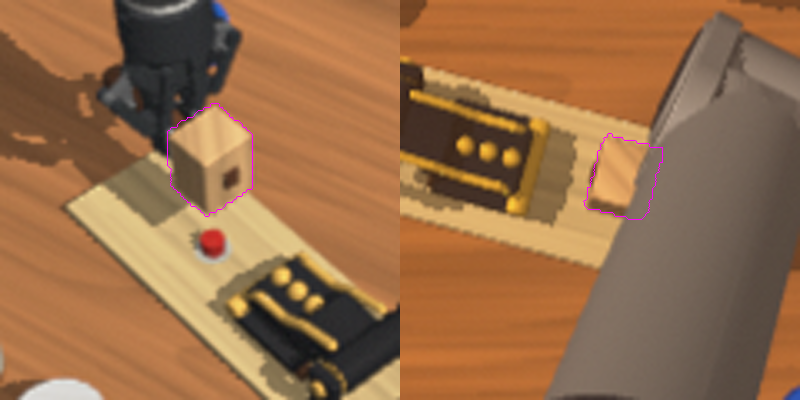

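```bash
python3 -m crank '[{"delta_rot":[-0.5,-0.2,0],"xyz":[-0.001,0.004,0.02],"fingers":1},{"delta_rot":[-0.5,-0.2,0],"xyz":[-0.001,0.004,0.04],"fingers":1},{"delta_rot":[-0.5,-0.2,0],"xyz":[-0.001,0.004,0.05],"fingers":1},{"delta_rot":[-0.5,-0.2,0],"xyz":[-0.001,0.004,0.06],"fingers":1},{"delta_rot":[-0.5,-0.2,0],"xyz":[-0.001,0.004,0.066],"fingers":1},{"delta_rot":[-0.5,-0.2,0],"xyz":[-0.001,0.004,0.07],"fingers":1}]' 115; python3 go.py 0.5313,-0.089,0.0277,-15.6
```

```text
t: 8.0
eef_pos: [0.531, -0.0887, 0.0344]
tool_rot: [-0.0, 0.797, 0.605, -0.0]
contact_force: [-2.1, -3.1, 3.0]
gripper_width: 0.215
grasp_force: 113.7
[-0.0002, 0.0003, 0.0067] [-0.01, 0.01, -0.01]
8.0 [ 0.531  -0.0887  0.0344] [-2.1 -3.1  3. ] 0.215 113.71025919914246
```

```bash
python3 -m crank '[{"delta_rot":[0,0,0],"xyz":[0,0,0.004],"fingers":1},{"delta_rot":[0,0,0],"xyz":[0,0,0.006],"fingers":1},{"delta_rot":[0,0,0],"xyz":[0,0,0.007],"fingers":1},{"delta_rot":[0,0,0],"xyz":[0,0,0.007],"fingers":1}]'; python3 go.py 0.5313,-0.089,0.0277,-15.6
```

```text
t: 8.4
eef_pos: [0.5315, -0.088, 0.028]
tool_rot: [0.0, 0.796, 0.605, 0.0]
contact_force: [-2.5, -4.4, 6.1]
gripper_width: 0.214
grasp_force: 114.7
[-0.001, 0.0001, 0.0003] [0.03, -0.04, 0.02]
8.4 [ 0.5315 -0.088   0.028 ] [-2.5 -4.4  6.1] 0.214 114.7499692440033
```

```bash
python3 -m crank '[{"delta_rot":[0,0,0],"xyz":[0,0,0.002],"fingers":1},{"delta_rot":[0,0,0],"xyz":[0,0,0.003],"fingers":1},{"delta_rot":[0,0,0],"xyz":[0,0,0.003],"fingers":1}]'; python3 look.py -0.005 pics/m2.png;python3 go.py
```

```text
t: 8.7
eef_pos: [0.5315, -0.0883, 0.0275]
tool_rot: [-0.001, 0.797, 0.604, 0.001]
contact_force: [-13.0, -2.6, 40.1]
gripper_width: 0.213
grasp_force: 119.7
[ 0.53018556 -0.09311735  1.29811804] 0.01184508999922012 face [ 0.54365115 -0.0449647 ]
8.8 [ 0.5315 -0.0883  0.0275] [-13.3  -3.4  38.7] 0.212 119.59321975708008
```

View pics/m2.png

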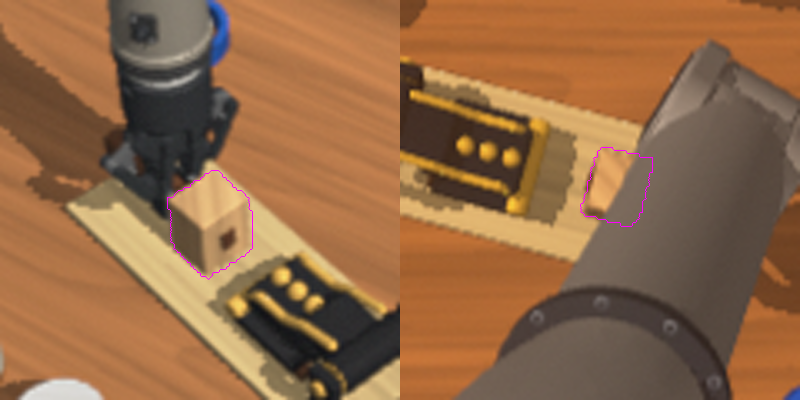

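```bash
python3 -m crank '[{"delta_rot":[0,0,0],"xyz":[0,0,-0.04],"fingers":1},{"delta_rot":[0,0,0],"xyz":[0,0,-0.08],"fingers":1},{"delta_rot":[0,0,-13.6],"xyz":[-0.294,0.013,-0.08],"fingers":1},{"delta_rot":[0,0,-13.6],"xyz":[-0.294,0.013,-0.08],"fingers":1},{"delta_rot":[0,0,-13.6],"xyz":[-0.294,0.013,-0.08],"fingers":1},{"delta_rot":[0,0,-13.6],"xyz":[-0.294,0.013,-0.08],"fingers":1},{"delta_rot":[0,0,-13.6],"xyz":[-0.294,0.013,-0.08],"fingers":1},{"delta_rot":[0,0,-13.6],"xyz":[-0.294,0.013,-0.08],"fingers":1},{"delta_rot":[0,0,-13.6],"xyz":[-0.294,0.013,-0.08],"fingers":1}]'; python3 go.py 0.462,-0.378,0.018,-2
python3 - <<'E'
from fit import *
c=cam('scene');t=cam('top')
print([ (x['pixel'],x['score'],x['pixels'].sum()) for x in cut_out('scene','dog_top')[:2]])
a=c['img'][130:270,215:375,::-1];b=t['img'][150:240,270:400,::-1]
cv2.imwrite('pics/d.png',np.hstack([cv2.resize(a,(400,350),interpolation=cv2.INTER_CUBIC),cv2.resize(b,(400,350),interpolation=cv2.INTER_CUBIC)]))
E
```

```text
t: 9.7
eef_pos: [0.4621, -0.3814, 0.105]
tool_rot: [0.002, 0.722, 0.692, -0.001]
contact_force: [0.0, 0.3, -2.6]
gripper_width: 0.21
grasp_force: 113.6
[0.0038, -0.0003, 0.0869] [0.03, 0.26, -0.44]
9.7 [ 0.4621 -0.3814  0.105 ] [ 0.   0.3 -2.6] 0.21 113.63838315010071
[]
```

View pics/d.png

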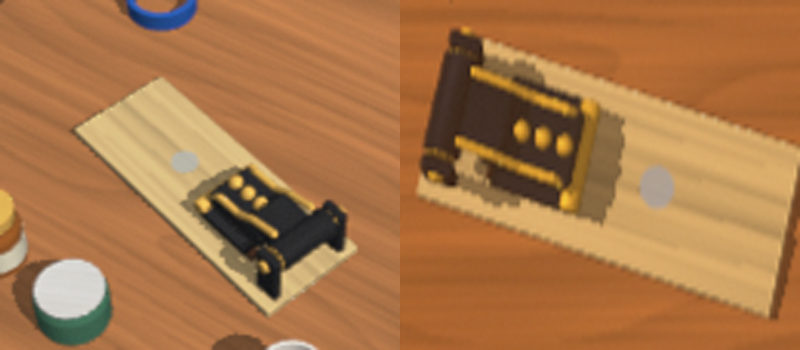

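```bash
python3 -m crank '[{"delta_rot":[0,0.2,-0.4],"xyz":[0.004,0,0.045],"fingers":1},{"delta_rot":[0,0.2,-0.4],"xyz":[0.004,0,0.075],"fingers":1},{"delta_rot":[0,0.2,-0.4],"xyz":[0.004,0,0.085],"fingers":1},{"delta_rot":[0,0.2,-0.4],"xyz":[0.004,0,0.0885],"fingers":1},{"delta_rot":[0,0.2,-0.4],"xyz":[0.004,0,0.089],"fingers":1},{"delta_rot":[0,0.2,-0.4],"xyz":[0.004,0,0.089],"fingers":1}]'; python3 go.py
```

```text
t: 10.45
eef_pos: [0.4665, -0.3685, 0.0161]
tool_rot: [-0.002, 0.716, 0.698, 0.002]
contact_force: [0.1, 0.6, -1.2]
gripper_width: 0.214
grasp_force: 113.9
10.45 [ 0.4665 -0.3685  0.0161] [ 0.1  0.6 -1.2] 0.214 113.9246928691864
```

```bash
python3 -m crank '[{"delta_rot":[0,0,0],"xyz":[0,0,0.001],"fingers":1},{"delta_rot":[0,0,0],"xyz":[0,0,0.001],"fingers":1},{"delta_rot":[0,0,0],"xyz":[0,0,0.001],"fingers":-0.3},{"delta_rot":[0,0,0],"xyz":[0,0,0.001],"fingers":-0.3},{"delta_rot":[0,0,0],"xyz":[0,0,0.001],"fingers":-1},{"delta_rot":[0,0,0],"xyz":[0,0,0.001],"fingers":-1},{"delta_rot":[0,0,0],"xyz":[0,0,0.001],"fingers":-1},{"delta_rot":[0,0,0],"xyz":[0,0,-0.05],"fingers":-1},{"delta_rot":[0,0,0],"xyz":[0,0,-0.1],"fingers":-1},{"delta_rot":[0,0,0],"xyz":[0,0,-0.15],"fingers":-1}]'; python3 go.py 0.5,0.05,0.2,10
```

```text
t: 11.45
eef_pos: [0.4647, -0.3706, 0.1654]
tool_rot: [-0.002, 0.717, 0.697, 0.001]
contact_force: [1.4, -0.1, -1.1]
gripper_width: 0.999
grasp_force: 0.0
[0.4215, 0.0239, -0.0328] [-0.07, -0.26, -11.55]
11.45 [ 0.4647 -0.3706  0.1654] [ 1.4 -0.1 -1.1] 0.999 0.0
```

```bash
python3 -m crank '[{"delta_rot":[0,0,-11.5],"xyz":[0.42,0.024,-0.033],"fingers":-1},{"delta_rot":[0,0,-11.5],"xyz":[0.42,0.024,-0.033],"fingers":-1},{"delta_rot":[0,0,-11.5],"xyz":[0.42,0.024,-0.033],"fingers":-1},{"delta_rot":[0,0,-11.5],"xyz":[0.42,0.024,-0.033],"fingers":-1},{"delta_rot":[0,0,-11.5],"xyz":[0.42,0.024,-0.033],"fingers":-1},{"delta_rot":[0,0,-11.5],"xyz":[0.42,0.024,-0.033],"fingers":-1},{"delta_rot":[0,0,-11.5],"xyz":[0.42,0.024,-0.033],"fingers":-1},{"delta_rot":[0,0,-11.5],"xyz":[0.42,0.024,-0.033],"fingers":-1},{"delta_rot":[0,0,-11.5],"xyz":[0.42,0.024,-0.033],"fingers":-1}]'
python3 - <<'E'
from fit import *
C={n:cam(n) for n in('scene','top')}
for t in('wedge_grip','wedge_tip'):
  M={n:mask(n,t,w,40) for n,w in(('scene',(445,248)),('top',(195,226)))}
  p0=np.array([.49,.3615,1.945])
  for w in(('scene','top'),('top',),('scene',)):
    if all(M[n].sum() for n in w): print(t,w,fit(C,{n:M[n] for n in w},WEDGE,p0))
M={n:mask(n,'mallet_grip',w,40) for n,w in(('scene',(222,130)),('top',(472,227)))}
print('mallet',fit(C,M,MAL,np.array([.459,-.384,1.53])))
E
python3 go.py 0.49,0.361,0.13,21.6
```

```text
t: 12.35
eef_pos: [0.5005, 0.0538, 0.1992]
tool_rot: [-0.002, 0.641, 0.768, 0.002]
contact_force: [0.4, 0.7, 0.4]
gripper_width: 0.997
grasp_force: 0.0
wedge_grip ('scene', 'top') (array([0.48909508, 0.36096977, 1.95618738]), np.float64(101.40392156862745))
wedge_grip ('top',) (array([0.48810488, 0.36077289, 1.93950927]), np.float64(45.7921568627451))
wedge_grip ('scene',) (array([0.48858058, 0.36158657, 1.95772534]), np.float64(51.73725490196078))
wedge_tip ('scene', 'top') (array([0.48771385, 0.36074322, 1.92683067]), np.float64(97.99215686274509))
wedge_tip ('top',) (array([0.48792508, 0.36013604, 1.93703684]), np.float64(40.478431372549025))
wedge_tip ('scene',) (array([0.48878623, 0.36099984, 1.93970663]), np.float64(54.007843137254895))
mallet (array([ 0.46722148, -0.37460238,  1.56088785]), np.float64(823.5647058823529))
[0.3111, 0.0435, 0.07] [0.04, -0.22, -11.79]
12.75 [0.5002 0.0468 0.1988] [ 0.5 -0.3  0.8] 1.0 0.0
```

```bash
python3 -m crank '[{"delta_rot":[0,0,-11.5],"xyz":[0.311,0.042,0.07],"fingers":-1},{"delta_rot":[0,0,-11.5],"xyz":[0.311,0.042,0.07],"fingers":-1},{"delta_rot":[0,0,-11.5],"xyz":[0.311,0.042,0.07],"fingers":-1},{"delta_rot":[0,0,-11.5],"xyz":[0.311,0.042,0.07],"fingers":-1},{"delta_rot":[0,0,-11.5],"xyz":[0.311,0.042,0.07],"fingers":-1},{"delta_rot":[0,0,-11.5],"xyz":[0.311,0.042,0.07],"fingers":-1},{"delta_rot":[0,0,-11.5],"xyz":[0.311,0.042,0.07],"fingers":-1},{"delta_rot":[0,0,-11.5],"xyz":[0.311,0.042,0.07],"fingers":-1},{"delta_rot":[0,0,-11.5],"xyz":[0.311,0.042,0.07],"fingers":-1}]';python3 go.py 0.4885,0.361,0.0125,21.3
```

```text
t: 13.65
eef_pos: [0.4884, 0.3608, 0.1299]
tool_rot: [-0.001, 0.564, 0.826, 0.001]
contact_force: [-0.0, -0.5, -0.7]
gripper_width: 1.002
grasp_force: 0.0
[-0.0001, 0.0001, 0.1174] [0.04, -0.16, 0.1]
13.65 [0.4884 0.3608 0.1299] [-0.  -0.5 -0.7] 1.002 0.0
```

```bash
python3 -m crank '[{"delta_rot":[0,-0.15,0],"xyz":[0,0,0.05],"fingers":-1},{"delta_rot":[0,-0.15,0],"xyz":[0,0,0.1],"fingers":-1},{"delta_rot":[0,-0.15,0],"xyz":[0,0,0.117],"fingers":-1},{"delta_rot":[0,-0.15,0],"xyz":[0,0,0.117],"fingers":-1},{"delta_rot":[0,-0.15,0],"xyz":[0,0,0.117],"fingers":1},{"delta_rot":[0,-0.15,0],"xyz":[0,0,0.117],"fingers":1},{"delta_rot":[0,-0.15,0],"xyz":[0,0,0.117],"fingers":1},{"delta_rot":[0,-0.15,0],"xyz":[0,0,0.117],"fingers":1},{"delta_rot":[0,-0.15,0],"xyz":[0,0,0.117],"fingers":1},{"delta_rot":[0,-0.15,0],"xyz":[0,0,0.117],"fingers":1}]' 80;python3 go.py
```

```text
t: 14.65
eef_pos: [0.4887, 0.3636, 0.015]
tool_rot: [-0.0, 0.563, 0.827, 0.002]
contact_force: [-1.0, -0.9, 8.1]
gripper_width: 0.344
grasp_force: 79.8
14.65 [0.4887 0.3636 0.015 ] [-1.  -0.9  8.1] 0.344 79.8409401682715
```

```bash
python3 -m crank '[{"delta_rot":[0,0,0],"xyz":[0,0,-0.05],"fingers":1},{"delta_rot":[0,0,0],"xyz":[0,0,-0.1],"fingers":1},{"delta_rot":[0,0,0],"xyz":[0,0,-0.155],"fingers":1},{"delta_rot":[0,0,0],"xyz":[0,0,-0.155],"fingers":1}]';python3 go.py 0.519,-0.132,0.17,-15.6
```

```text
t: 15.05
eef_pos: [0.4912, 0.3647, 0.1755]
tool_rot: [0.001, 0.563, 0.826, 0.007]
contact_force: [0.9, -0.3, -1.5]
gripper_width: 0.341
grasp_force: 79.6
[-0.4725, -0.1558, 0.0007] [0.57, -0.56, 37.05]
15.05 [0.4912 0.3647 0.1755] [ 0.9 -0.3 -1.5] 0.341 79.59847073780182
```

```bash
python3 -m crank '[{"delta_rot":[0.5,-0.5,37],"xyz":[-0.472,-0.156,0],"fingers":1},{"delta_rot":[0.5,-0.5,37],"xyz":[-0.472,-0.156,0],"fingers":1},{"delta_rot":[0.5,-0.5,37],"xyz":[-0.472,-0.156,0],"fingers":1},{"delta_rot":[0.5,-0.5,37],"xyz":[-0.472,-0.156,0],"fingers":1},{"delta_rot":[0.5,-0.5,37],"xyz":[-0.472,-0.156,0],"fingers":1},{"delta_rot":[0.5,-0.5,37],"xyz":[-0.472,-0.156,0],"fingers":1},{"delta_rot":[0.5,-0.5,37],"xyz":[-0.472,-0.156,0],"fingers":1},{"delta_rot":[0.5,-0.5,37],"xyz":[-0.472,-0.156,0],"fingers":1},{"delta_rot":[0.5,-0.5,37],"xyz":[-0.472,-0.156,0],"fingers":1},{"delta_rot":[0.5,-0.5,37],"xyz":[-0.472,-0.156,0],"fingers":1}]';python3 go.py 0.519,-0.132,0.04,-15.6
```

```text
t: 16.05
eef_pos: [0.5148, -0.1358, 0.1673]
tool_rot: [0.001, 0.796, 0.605, -0.005]
contact_force: [1.8, 0.0, -1.3]
gripper_width: 0.343
grasp_force: 79.5
[0.0059, 0.0037, 0.1272] [-0.3, 0.49, 0.07]
16.05 [ 0.5148 -0.1358  0.1673] [ 1.8  0.  -1.3] 0.343 79.52968435635997
```

```bash
python3 -m crank '[{"delta_rot":[-0.3,0.5,0],"xyz":[0.004,0.004,0.05],"fingers":1},{"delta_rot":[-0.3,0.5,0],"xyz":[0.004,0.004,0.1],"fingers":1},{"delta_rot":[-0.3,0.5,0],"xyz":[0.004,0.004,0.132],"fingers":1},{"delta_rot":[-0.3,0.5,0],"xyz":[0.004,0.004,0.132],"fingers":1},{"delta_rot":[-0.3,0.5,0],"xyz":[0.004,0.004,0.132],"fingers":1}]'
cat > lw.py <<'E'
from fit import *
import sys
off=-0.0025
C={n:cam(n) for n in('scene','top')}
o=telemetry.get_obs();ty=R.from_quat(o['tool_rot'],scalar_first=True).apply([0,1,0]);yaw=np.arctan2(ty[1],ty[0])+np.pi/2
p=np.array([*(o['eef_pos'][:2]+off*np.array([np.cos(yaw),np.sin(yaw)])),yaw]);z0=o['eef_pos'][2]-.015
b=np.load('P.npy',allow_pickle=True).item()['b'];d=p[:2]-b[:2];u=np.array([np.cos(b[2]),np.sin(b[2])])
print('grip in board x,y mm',(1e3*d@u).round(1),(1e3*(u[0]*d[1]-u[1]*d[0])).round(1),'yaw err deg',np.degrees(p[2]-b[2]).round(2),'z0',z0.round(4),o['contact_force'].round(1))
B=BOARD+[] 
t=[]
for n,(u,v) in(('scene',(290,185)),('top',(350,198))):
    big=cv2.resize(C[n]['img'][v-60:v+60,u-60:u+60,::-1],(400,400),interpolation=cv2.INTER_CUBIC)
    for P,q,z,col in((WEDGE,p,z0,(255,0,255)),([box(-170,170,-.1,.1,12,12)],b,0,(0,255,0))):
        for part in P:
            a=q[2];Rz=np.array([[np.cos(a),-np.sin(a),0],[np.sin(a),np.cos(a),0],[0,0,1]])
            uv=np.array([proj(C[n],Rz@(w/1000)+[q[0],q[1],z]) for w in part])
            h=cv2.convexHull((((uv-[u-60,v-60])/.3)).astype(np.float32)).astype(np.int32)
            cv2.polylines(big,[h],True,col,1)
    t.append(big)
cv2.imwrite(sys.argv[1],np.hstack(t))
E
python3 lw.py pics/w1.png; python3 go.py
```

```text
t: 16.55
eef_pos: [0.5192, -0.1322, 0.0356]
tool_rot: [-0.0, 0.796, 0.605, -0.0]
contact_force: [0.6, 0.1, -1.0]
gripper_width: 0.341
grasp_force: 79.4
grip in board x,y mm -138.2 -1.5 yaw err deg 0.08 z0 0.0221 [-0.3 -0.1 -1.8]
16.65 [ 0.5208 -0.1323  0.0371] [-0.3 -0.1 -1.8] 0.34 79.43628428438257
```

View pics/w1.png

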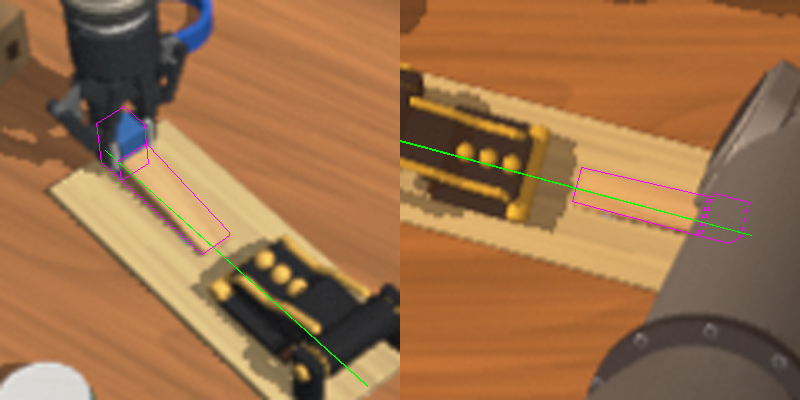

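```bash
python3 -m crank '[{"delta_rot":[0,0,0],"xyz":[0,-0.001,0.005],"fingers":1},{"delta_rot":[0,0,0],"xyz":[0,-0.001,0.008],"fingers":1},{"delta_rot":[0,0,0],"xyz":[0,-0.001,0.0095],"fingers":1},{"delta_rot":[0,0,0],"xyz":[0,-0.001,0.0095],"fingers":1}]';python3 go.py 0,0,0,-15.6
```

```text
t: 17.05
eef_pos: [0.5188, -0.1314, 0.0269]
tool_rot: [-0.0, 0.796, 0.605, 0.001]
contact_force: [-3.3, 1.2, 10.3]
gripper_width: 0.344
grasp_force: 81.0
[-0.0122, -0.535, 0.0265] [0.04, -0.07, 0.08]
17.05 [ 0.5188 -0.1314  0.0269] [-3.3  1.2 10.3] 0.344 81.0129338720332
```

```bash
python3 -m crank '[{"delta_rot":[0,0,0],"xyz":[0.01,0,-0.0007],"fingers":1},{"delta_rot":[0,0,0],"xyz":[0.025,0,-0.0007],"fingers":1},{"delta_rot":[0,0,0],"xyz":[0.04,0,-0.0007],"fingers":1},{"delta_rot":[0,0,0],"xyz":[0.055,0,-0.0007],"fingers":1},{"delta_rot":[0,0,0],"xyz":[0.065,0,-0.0007],"fingers":1},{"delta_rot":[0,0,0],"xyz":[0.065,0,-0.0007],"fingers":1}]';python3 lw.py pics/w2.png; python3 go.py
```

```text
t: 17.65
eef_pos: [0.5373, -0.0665, 0.0269]
tool_rot: [0.0, 0.795, 0.606, 0.001]
contact_force: [0.4, 0.5, 5.1]
gripper_width: 0.34
grasp_force: 80.7
grip in board x,y mm -70.3 0.3 yaw err deg 0.23 z0 0.0119 [0.7 1.7 5.8]
17.75 [ 0.5373 -0.0665  0.0269] [0.7 1.7 5.8] 0.342 80.55063778184895
```

View pics/w2.png

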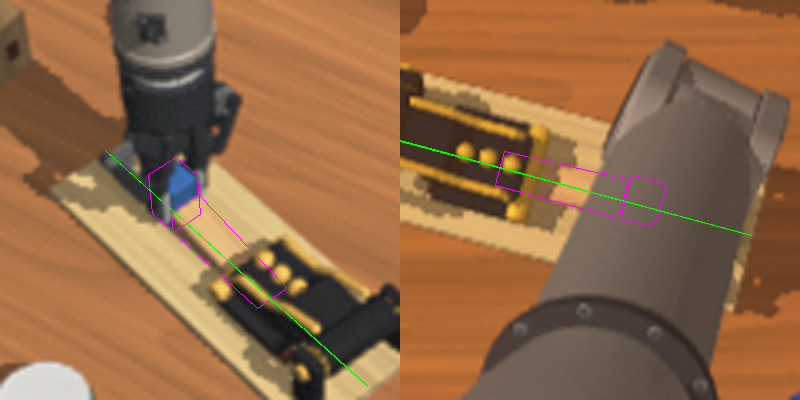

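```bash
for i in 1; do python3 -m crank '[{"delta_rot":[0,0,0],"xyz":[0.002,0,0],"fingers":1},{"delta_rot":[0,0,0],"xyz":[0.004,0,0],"fingers":1},{"delta_rot":[0,0,0],"xyz":[0.004,0,0],"fingers":1}]'; done
python3 -m crank '[{"delta_rot":[0,0,0],"xyz":[0.002,0,0],"fingers":1},{"delta_rot":[0,0,0],"xyz":[0.004,0,0],"fingers":1},{"delta_rot":[0,0,0],"xyz":[0.004,0,0],"fingers":1}]'
python3 -m crank '[{"delta_rot":[0,0,0],"xyz":[0.002,0,0],"fingers":1},{"delta_rot":[0,0,0],"xyz":[0.004,0,0],"fingers":1},{"delta_rot":[0,0,0],"xyz":[0.004,0,0],"fingers":1}]'
```

```text
t: 18.05
eef_pos: [0.5377, -0.0647, 0.0269]
tool_rot: [0.001, 0.796, 0.605, 0.0]
contact_force: [-1.5, -4.4, 5.9]
gripper_width: 0.344
grasp_force: 80.5
t: 18.35
eef_pos: [0.5386, -0.0611, 0.0269]
tool_rot: [0.001, 0.796, 0.605, 0.0]
contact_force: [-2.3, -4.8, 7.4]
gripper_width: 0.342
grasp_force: 80.5
t: 18.65
eef_pos: [0.5387, -0.0605, 0.0269]
tool_rot: [0.002, 0.797, 0.604, -0.001]
contact_force: [-4.2, -11.8, 7.8]
gripper_width: 0.344
grasp_force: 80.7
```

```bash
python3 -m crank '[{"delta_rot":[0,0,0],"xyz":[0.002,0,-0.0005],"fingers":1},{"delta_rot":[0,0,0],"xyz":[0.004,0,-0.0005],"fingers":1},{"delta_rot":[0,0,0],"xyz":[0.004,0,-0.0005],"fingers":1}]'
python3 -m crank '[{"delta_rot":[0,0,0],"xyz":[0.002,0,0],"fingers":1},{"delta_rot":[0,0,0],"xyz":[0.004,0,0],"fingers":1},{"delta_rot":[0,0,0],"xyz":[0.004,0,0],"fingers":1}]'
python3 -m crank '[{"delta_rot":[0,0,0],"xyz":[0.002,0,0],"fingers":1},{"delta_rot":[0,0,0],"xyz":[0.004,0,0],"fingers":1},{"delta_rot":[0,0,0],"xyz":[0.004,0,0],"fingers":1}]'; python3 go.py 0,0,0,-15.6
```

```text
t: 18.95
eef_pos: [0.5395, -0.0565, 0.0272]
tool_rot: [0.002, 0.797, 0.604, -0.001]
contact_force: [-3.4, -11.3, 3.9]
gripper_width: 0.337
grasp_force: 80.3
t: 19.25
eef_pos: [0.5405, -0.0527, 0.0271]
tool_rot: [0.002, 0.797, 0.604, -0.001]
contact_force: [-3.0, -11.8, 3.7]
gripper_width: 0.341
grasp_force: 80.3
t: 19.55
eef_pos: [0.5416, -0.0487, 0.0271]
tool_rot: [0.002, 0.797, 0.604, -0.001]
contact_force: [-2.7, -10.9, 4.7]
gripper_width: 0.343
grasp_force: 80.3
[-0.0992, -0.5346, 0.027] [0.05, 0.24, -0.06]
19.55 [ 0.5416 -0.0487  0.0271] [ -2.7 -10.9   4.7] 0.343 80.28146525016702
```

```bash
python3 -m crank '[{"delta_rot":[0,0,0],"xyz":[0.003,0,0],"fingers":1},{"delta_rot":[0,0,0],"xyz":[0.006,0,0],"fingers":1},{"delta_rot":[0,0,0],"xyz":[0.009,0,0],"fingers":1},{"delta_rot":[0,0,0],"xyz":[0.009,0,0],"fingers":1}]' 100;python3 lw.py pics/w3.png; python3 go.py
cat > lift.py <<'E'
from fit import *
# compare toe region of foot with the initial scene image by tracking
a=cv2.imread('pics/scene0.png');c=cam('scene');n=c['img'][...,::-1].copy()
b=np.load('P.npy',allow_pickle=True).item()['b'];u=np.array([np.cos(b[2]),np.sin(b[2]),0]);l=np.array([-u[1],u[0],0]);O=np.array([b[0],b[1],0])
ga,gn=[cv2.cvtColor(i,cv2.COLOR_BGR2GRAY) for i in(a,n)]
for y in(-40,40,'studs'):
    X=O+u*.030+l*y/1000+[0,0,.032] if y!='studs' else O+u*.055+[0,0,.05]
    p=proj(c,X);d=proj(c,X+[0,0,.005])-p;x,v=map(int,p.round())
    s=4;r=6
    T=cv2.resize(ga[v-r:v+r,x-r:x+r],None,fx=s,fy=s,interpolation=cv2.INTER_CUBIC);W=cv2.resize(gn[v-r-6:v+r+6,x-r-6:x+r+6],None,fx=s,fy=s,interpolation=cv2.INTER_CUBIC)
    m=cv2.matchTemplate(W,T,cv2.TM_CCOEFF_NORMED);_,q,_,loc=cv2.minMaxLoc(m);sh=(np.array(loc)/s-6)
    print(y,'shift',sh,'corr',round(q,2),'px per 5mm lift',d.round(2),'lift mm',(5*(sh@d)/(d@d)).round(1))
E
python3 lift.py
```

```text
t: 19.95
eef_pos: [0.544, -0.0397, 0.0271]
tool_rot: [0.001, 0.797, 0.604, -0.001]
contact_force: [-2.4, -10.5, 3.9]
gripper_width: 0.341
grasp_force: 97.9
grip in board x,y mm -42.6 1.0 yaw err deg -0.04 z0 0.0121 [ -2.7 -10.5   3.9]
20.05 [ 0.5441 -0.0396  0.0271] [ -2.7 -10.5   3.9] 0.336 97.93799877694767
-40 shift [-0.25 -1.25] corr 0.94 px per 5mm lift [-0.07 -1.14] lift mm 5.5
40 shift [-0.25 -1.  ] corr 0.98 px per 5mm lift [-0.01 -1.15] lift mm 4.3
studs shift [ 0.   -0.75] corr 0.99 px per 5mm lift [-0.02 -1.16] lift mm 3.2
```

View pics/w3.png

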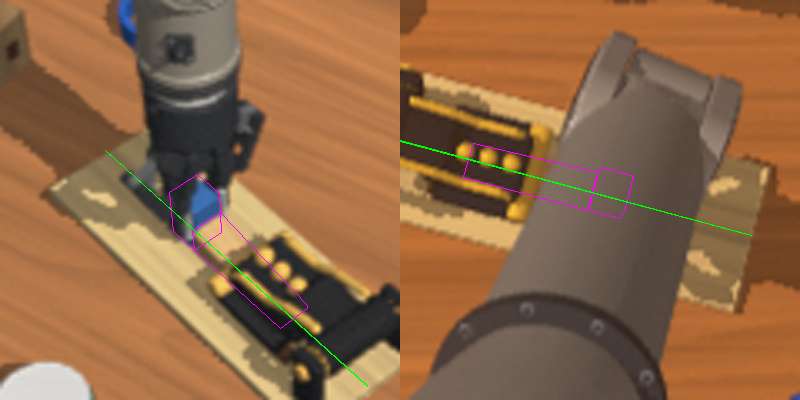

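```bash
python3 -m crank '[{"delta_rot":[0,0,0],"xyz":[0.0015,0,0],"fingers":1},{"delta_rot":[0,0,0],"xyz":[0.003,0,0],"fingers":1},{"delta_rot":[0,0,0],"xyz":[0.003,0,0],"fingers":1},{"delta_rot":[0,0,0],"xyz":[0.003,0,0],"fingers":1}]';python3 lw.py pics/w4.png; python3 lift.py
python3 - <<'E'
from fit import *
c=cam('top')['img'][...,::-1];s=cam('scene')['img'][...,::-1]
cv2.imwrite('pics/fin.png',np.hstack([cv2.resize(c,(400,250)),cv2.resize(s[:, :],(400,250))]))
E
```

```text
t: 20.5
eef_pos: [0.5447, -0.0371, 0.0271]
tool_rot: [0.001, 0.797, 0.604, -0.001]
contact_force: [-2.5, -11.7, 4.2]
gripper_width: 0.334
grasp_force: 98.0
grip in board x,y mm -40.0 1.1 yaw err deg -0.06 z0 0.012 [ -3.4 -12.5   5. ]
-40 shift [-0.25 -1.25] corr 0.95 px per 5mm lift [-0.07 -1.14] lift mm 5.5
40 shift [-0.25 -1.  ] corr 0.98 px per 5mm lift [-0.01 -1.15] lift mm 4.3
studs shift [ 0. -1.] corr 0.99 px per 5mm lift [-0.02 -1.16] lift mm 4.3
```

View pics/fin.png

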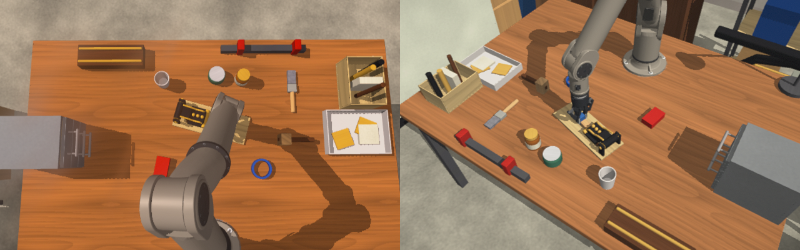

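The mallet stands on the bench off the board (top view 290,139). All bystanders are in place, and the foot rides on the held wedge at about 5 mm lift.

```bash
python3 -c "
from station import job
print(job.hand_in())"
```

```text
the job is handed in; nothing more can be done
None
```

I handed the job in: the dog is down flush, the mallet is back on the bench off the board, and the arm is still holding the wedge under the foot, with the toe about 5 mm off the rests (images read 4.3–5.5 mm); the hand-in returned no verdict.

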